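# Close the dry block heater and switch it on

### The arm

A 7-joint arm with a two-finger parallel gripper is mounted at the origin on the work surface. World frame = base frame: x ahead of the robot, y to its left, z up, the work surface at z = 0. Lengths are in mm, angles in rad, forces in N, time in s.
With the tool pointing down it reaches from about 425 to 950 mm from the base axis. Payload 4.7 kg.
Tool frame: the origin (TCP) lies on the front face of the gripper's body, between the roots of the fingers; the fingertips stand 73 mm ahead of it and the grasp point (between the pads) lies 54 mm ahead of it; z points along the fingers, y is the direction in which the jaws open and shut (so a half turn about z gives the same grasp; the last joint's range is limited). The gripper opens to 85 mm and grips with 20 to 120 N. Pads are 22 mm wide; open, the fingers measure 114 mm over their backs; the gripper's body (76 mm by 85 mm) begins 54 mm behind the grasp point. The pads swing forward as they close: fully open they stand 13 mm farther back than shut.
Start: joints at [1.093, 0.469, -0.049, 1.532, 0.024, 1.141, -0.082], TCP at [292.914, -608.147, 303.935] pointing down, gripper open.
Joint ranges: [-2.59, 2.59], [-0.33, 1.99], [-1.39, 1.29], [0.1, 2.45], [-1.04, 4.18], [0.21, 1.99], [-2.66, 2.66]. Speed limits (rad/s): [2.57, 2.57, 3.14, 3.14, 3.14, 3.14, 3.14].

### API

Orientations are given as a unit quaternion [x, y, z, w].
In Python, from plant import r gives the robot as it stands.
- The arm moves only by the shell command python3 -m inch 'ROWS'. ROWS is JSON, a list of rows, each an object of numbers: "x", "y", "z": the shift along the world's x, y, z in cm; "ax", "ay", "az": the turn, a rotation vector about the world's x, y, z in rad; "claw": the opening, from 0 (shut) to 1 (fully open). In form: [{"x": .., "y": .., "z": .., "ax": .., "ay": .., "az": .., "claw": ..}, ...]. A call has 1 to 20 rows; each row is the pose to reach, as a shift and turn from the pose commanded when the call began; what a row does not reach only later rows make up. A row lasts 1/8 s, in which the tool goes at most 62.5 mm and 10.7 degrees, less where a joint would pass 70% of its speed; a pose out of reach is approached as far as the arm can. A call with a gripper value outside its range is refused whole. The fingers move at their own pace and stop on an object; the grip force is fixed at half the most. Time passes only in rows, so rows that repeat a pose let the fingers close. It gives the time, the measured TCP pose, the force and the opening at its end, in the units of the state.
- r.sense(): the state, without advancing time (a new reading comes with each control period).
- r.snapshot(name): name is "side" or "top" or "wrist"; returns (picture, depth): 384x512x3 uint8, red, green, blue; 384x512 float32, mm along the optical axis (not along the pixel's ray), 0 where there is no reading.
- r.camera_model(name): a dict with "fx", "fy", "cx", "cy" (pixels), "k1" (the pictures are not rectified: a ray, as slopes to the right and down, at radius r is drawn at 1 + k1 r^2 times it, then the intrinsics apply), "R" (3x3) and "t" (3): a world point X has camera coordinates R X + t. Camera axes: x right, y down, z forward; pixel columns grow to the right and rows downward; lengths in mm; the calibration is good to about 2 mm. A picture is of the moment at which its call begins: read the wrist's pose just before it. camera_model takes no time and is no camera call; for the wrist camera it gives the pose at the moment of the call.
- r.job_done(): hands the job in, once; it reports no verdict.
Trained networks look in the newest picture that a camera, given by its name, has taken for a name from the list of things; names that differ only in an ending like _2 or _b are one class to them, and where a whole thing is asked for, a point or a joint stands for the part that bears it (a point fixed in the world has none). Each returns a list of dicts, best first, with "p" (0 to 1); they miss things now and then, are a little off and sometimes report something else, mostly with a low value. They report only what shows in the picture. A call takes as long as a camera call. They do not tell look-alikes from the thing itself.
- r.look_for(camera, query): "bbox" ([left, top, right, bottom] in pixels, round what is visible of it).
The state is a dict: "t": time; "q": joint angles; "qvel": joint speeds; "joint_torque": joint torques, N m; "tool_pos": TCP position; "tool_rot": TCP orientation; "wrist_force": force on the tool from outside, world axes, zero at the start; "ft_torque": the same for the moment, N m; "opening": finger opening in mm.
Only numpy, scipy, OpenCV 4.12 (cv2) and the standard library are available. Lean on these libraries where they do the work, as an engineer would, in place of code of your own. Each camera call takes 0.05 s, during which the arm holds its last target. There are 200 camera calls.

### The job

Close the dry block heater: without lifting the cover plate off the steel top, slide it up to the long rail and along the rail until it drops fully home, flat, into the shallow pocket over the tube block. Push gently. Once it is home, push the power lever over to its far side to switch the heater on. Leave the glassware, bottles and other things around it where they are.

Things in the scene. Friction and masses are not known exactly. Their poses are not given: they have to be found in the camera images.
- heater: Dry block heater, low white housing fixed to the bench, 200 mm in x, y -190 to +210 mm, 50 mm high, with a 40 mm high grey control box at y -190 to -285. Origin on the bench, mid-width; x points away from the robot, y along it to the left, z up. On it is clamped a 6 mm steel top, 165 x 340 mm, its surface 56 mm above the bench, with a rail and a pocket, parallel to these axes.
- rail_about (a point): Where the middle of the rail's near face would be were the steel top centred, at steel height: heater x = 60 mm. The rail is a bar along y, 340 mm long, 14 mm high above the steel, one piece with it. The top is clamped in slots off centre: the face truly lies up to 8 mm nearer or farther, new each time and not measured: touch or look. It does not give when pushed.
- pocket_about (a point): Where the pocket's floor centre would be were the steel top centred: heater x = 8.5, y = -80 mm, 50 mm above the bench. Truly it is up to 20 mm off along y, and off in x as the rail is. Pocket: 105 mm in x, 125 in y, 6 deep, black tube bores in its floor, far wall 1 mm behind the rail's face: a squared-up cover slid to the right along the rail (touching it or up to 3 mm short) falls in.
- cover: Cover plate: aluminium, 100 mm in its x by 120 in its y, 8 thick, about 0.3 kg, loose and somewhat askew on the left part of the steel top. Origin: centre of its underside; axes as the heater's when squared up. Over its centre a black bar handle on two posts: bar 60 mm long in x, 14 wide in y, 24 to 42 mm above the underside, a 16 mm gap below it.
- cover_grip (a point): Centre of the bar handle of the cover, 33 mm above the cover's underside.
- power (a joint): Power lever angle, rad: about 0 to 0.15 = off, leaning towards the robot (heater's -x); 1.0 = on, leaning away (+x). It turns about an axis along the heater's y, 62 mm above the bench at heater x = 0, y = -237 mm, is 75 mm long, stays where it is left and needs about 1 N at its tip.
- power_tip (a point): Centre of the 26 mm black ball at the tip of the power lever.
- pitcher: White ceramic pitcher, 90 mm across, 130 mm tall; to be left alone. Origin: centre of its underside.
- wash_bottle: White plastic bottle, 70 mm across, 190 mm tall; to be left alone. Origin: centre of its underside.
- amber_jar: Small amber glass jar, 44 mm across, 60 mm tall, beside the left end of the heater; to be left alone. Origin: centre of its underside.
- tube_rack: Aluminium rack of test tubes, 70 x 200 mm, 110 mm tall, behind the heater's left end; to be left alone. Origin: centre of its underside.
- flask: Glass conical flask, 84 mm across the foot, 120 mm tall, behind the heater's right end; to be left alone. Origin: centre of its underside.
- screw_cap: White screw cap, 32 mm across, 15 mm tall, lying in front of the heater; to be left alone. Origin: centre of its underside.
- cylinder_glass: Clear measuring cylinder on a 60 mm round foot, 208 mm tall; to be left alone. Origin: centre of its underside.
Not all that is in view belongs to the job. What is shaped like the cover but blue or red is not meant.

How it is judged (in metres and radians):
On the way, in this order (a step that is already met when the one before it is completed fails the run):
1. the cover lies fully home and flat in the pocket, lever still off (z of cover in the frame of heater below 0.0525 m and angle between cover's own z axis and vertical below 0.02 rad and x of cover in the frame of heater between -0.01 and 0.027 m and y of cover in the frame of heater between -0.115 and -0.045 m and value of joint power below 0.3 rad), for 0.2 s.
2. the power lever is pushed to on with the cover home (z of cover in the frame of heater below 0.0525 m and angle between cover's own z axis and vertical below 0.02 rad and x of cover in the frame of heater between -0.01 and 0.027 m and y of cover in the frame of heater between -0.115 and -0.045 m and value of joint power above 0.85 rad), for 0.2 s.
At the end, for the whole second after the job is handed in: The cover lies at rest in the pocket, its underside less than 52.5 mm above the bench (2.5 mm of the pocket floor) and tilted less than 0.02 rad, and the power lever stands beyond 0.85 rad (all of step 2 and linear speed of cover below 0.01 m/s and velocity of joint power below 0.1 rad/s); the robot touches nothing.
It fails at once if the cover is lifted more than 12 mm off the steel top or tipped by more than 0.2 rad (z of cover in the frame of heater above 0.068 m or angle between cover's own z axis and vertical above 0.2 rad).
It fails at once if the cover is pressed on the heater (top, rail, pocket walls) with more than 60 N (contact force between cover and heater above 60 N).
It fails at once if the power lever is pushed on before the cover is home (value of joint power above 0.5 rad and not (z of cover in the frame of heater below 0.0525 m and angle between cover's own z axis and vertical below 0.02 rad and x of cover in the frame of heater between -0.01 and 0.027 m and y of cover in the frame of heater between -0.115 and -0.045 m)).
It fails at once if a thing standing around is moved by more than 20 mm (distance of any of pitcher, wash_bottle, amber_jar, tube_rack, flask, screw_cap, cylinder_glass from where it was at the start of the episode above 0.02 m).
It also fails if it takes over 69 s, if anything falls off the work surface, if the arm or the gripper's body presses on something with over 40 N, if the wrist force passes 120 N, or if a joint passes its speed limit or range.

## Working session

There is one attempt and no reset: what is moved stays moved. The work goes in short steps, Python scripts to look and compute and a shell command to move; the robot and the scene stay as the last step left them, time stands still between calls to the robot, and variables do not carry over. Pictures are saved under pics/ and viewed, on a budget of 10 in all, crops included, one or two more only if the job needs it, and the job is handed in when it is done.

```bash
mkdir -p pics; ls
cat > h.py <<'E'
import numpy as np, cv2
from plant import r
def snap(cam,name=None):
    m=r.camera_model(cam); p,d=r.snapshot(cam)
    if name: cv2.imwrite(f'pics/{name}.png',p[:,:,::-1])
    return m,p,d
def ray(m,u,v):
    x,y=(u-m['cx'])/m['fx'],(v-m['cy'])/m['fy']; X,Y=x,y
    for _ in range(20):
        s=1+m['k1']*(X*X+Y*Y); X,Y=x/s,y/s
    R=np.array(m['R']);t=np.array(m['t'])
    return -R.T@t, R.T@np.array([X,Y,1.0])
def atz(m,u,v,z):
    o,d=ray(m,u,v); return o+d*(z-o[2])/d[2]
def atd(m,u,v,dep):
    o,d=ray(m,u,v); return o+d*dep
def proj(m,P):
    c=np.array(m['R'])@np.array(P)+np.array(m['t']); x,y=c[:2]/c[2]; s=1+m['k1']*(x*x+y*y)
    return m['fx']*x*s+m['cx'], m['fy']*y*s+m['cy']
E
python3 - <<'E'
from h import *
s=r.sense(); print(s['t'],s['tool_pos'],s['tool_rot'],s['opening'])
ims=[]
for c in ('top','side'):
    m,p,d=snap(c,c+'0'); ims.append(p[:,:,::-1]); print(c,m['t'],m['R'])
    for n in ('heater','cover','cover_grip','power_tip','pitcher','wash_bottle','amber_jar','tube_rack','flask','screw_cap','cylinder_glass'):
        for o in r.look_for(c,n)[:3]:
            b=o['bbox'];u,v=(b[0]+b[2])/2,(b[1]+b[3])/2
            dd=d[int(v),int(u)]
            print(n,round(o['p'],2),np.round(b),np.round(atd(m,u,v,dd)) if dd>0 else None)
E
```

```text
pics
0.0 [ 292.67043616 -607.74696592  302.83296561] [ 9.74931140e-01  2.22504556e-01 -2.45126661e-04 -9.66870298e-04] 85.10265861486609
top [  57.98386573  560.92076109 1078.01244411] [[ 0.00195393 -0.99999301 -0.00318783]
 [-0.99640175 -0.00167678 -0.08473928]
 [ 0.08473335  0.00334194 -0.99639806]]
heater 0.55 [208. 168. 385. 256.] [535. -85.  46.]
cover 0.93 [280. 106. 330. 154.] [ 784. -118.    2.]
cover 0.67 [173. 268. 220. 314.] [312. 195.  41.]
cover 0.55 [229. 192. 282. 239.] [523.  32.  63.]
cover_grip 0.86 [283. 104. 328. 150.] [ 781. -114.   43.]
cover_grip 0.85 [227. 195. 278. 239.] [517.  41. 100.]
cover_grip 0.84 [167. 270. 219. 314.] [310. 205.  41.]
power_tip 0.52 [372. 213. 382. 231.] [ 503. -282.  137.]
pitcher 0.78 [122. 156. 166. 190.] [652. 361.   5.]
wash_bottle 0.62 [384. 247. 432. 273.] [ 404. -365.  127.]
amber_jar 0.62 [188. 192. 202. 207.] [567. 200.  59.]
tube_rack 0.65 [198. 129. 270. 160.] [716.  90.  94.]
flask 0.59 [354. 144. 388. 171.] [ 685. -291.   75.]
screw_cap 0.4 [367. 221. 384. 232.] [ 491. -277.  141.]
cylinder_glass 0.9 [397. 189. 447. 215.]
[... 525 characters left out ...]
23. 302. 137.] [ 493. -283.  112.]
pitcher 0.69 [173. 233. 207. 285.] [621. 375. 122.]
pitcher 0.42 [236. 111. 256. 145.] [ 688. -286.   69.]
wash_bottle 0.69 [319. 100. 337. 147.] [ 395. -359.  112.]
amber_jar 0.81 [225. 224. 243. 247.] [556. 211.  57.]
tube_rack 0.84 [173. 168. 218. 232.] [708. 142.  92.]
tube_rack 0.7 [318. 100. 338. 146.] [ 393. -356.  115.]
tube_rack 0.22 [217. 122. 321. 239.] [526. -54.  56.]
flask 0.79 [239. 115. 258. 146.] [ 679. -284.   61.]
screw_cap 0.64 [241. 181. 283. 214.] [522.  40.  64.]
screw_cap 0.62 [302. 187. 312. 193.] [400. -94.  13.]
cylinder_glass 0.96 [287.  86. 295. 130.] [ 550. -411.  108.]
cylinder_glass 0.31 [212. 122. 320. 246.] [531. -36.  54.]
```

Run:
```python
import cv2
a=cv2.imread('pics/top0.png')[90:330,130:460]; cv2.imwrite('pics/v1.png',cv2.resize(a,(792,576),interpolation=cv2.INTER_CUBIC))
```

```text
(no output)
```

View pics/v1.png

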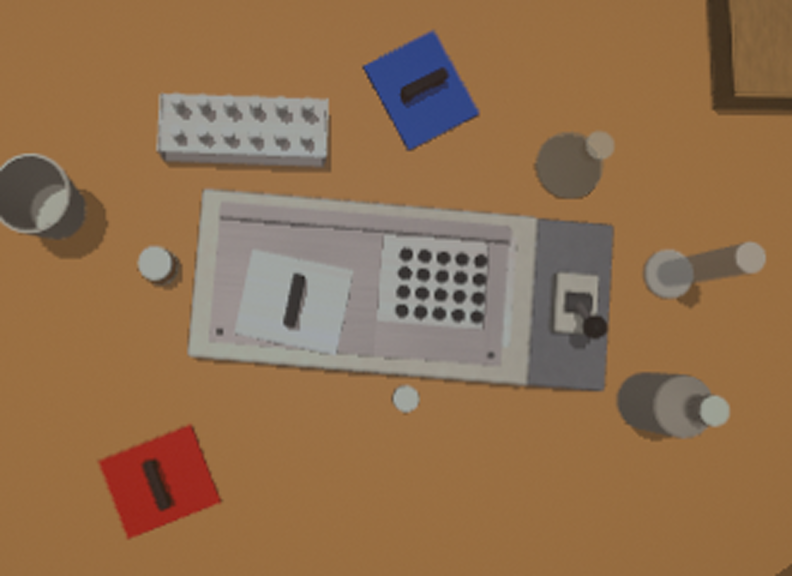

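The top view shows the cover (bright plate, crop corners (252,250), (353,268), (335,353), (235,335)) askew on the left. The pocket with bores is at about (383–490, 235–325), the rail is along the far edge, and the lever ball is at (595,327) on the near (off) side. The heater is yawed slightly clockwise.

```bash
python3 -m inch '[{"z":6},{"x":2,"y":6,"z":10,"az":-0.1},{"x":4,"y":12,"z":10,"az":-0.25},{"x":6,"y":18,"z":10,"az":-0.4},{"x":8,"y":24,"z":10,"az":-0.5},{"x":10,"y":30,"z":10,"az":-0.6},{"x":12,"y":36,"z":10,"az":-0.6},{"x":14,"y":42,"z":10,"az":-0.6},{"x":16,"y":48,"z":10,"az":-0.6},{"x":18,"y":54,"z":10,"az":-0.6},{"x":18,"y":58,"z":10,"az":-0.6},{"x":18,"y":58,"z":10,"az":-0.6},{"x":18,"y":58,"z":10,"az":-0.6}]'
python3 - <<'E'
from h import *
m=r.camera_model('top')
f=lambda u,v,z: atz(m,u/2.4+130,v/2.4+90,z)
for n,u,v,z in [('hTL',205,190,50),('hBL',190,356,50),('boxTR',613,225,40),('boxBR',606,388,40),('railL',219,218,56),('railR',515,240,56),('pTL',383,235,56),('pTR',488,240,56),('c1',252,250,64),('c2',353,268,64),('c3',335,353,64),('c4',235,335,64)]: print(n,f(u,v,z).round(1))
mw,p,d=snap('wrist','w1'); print(r.sense()['tool_pos'],r.sense()['t'])
cv2.imwrite('pics/v2.png',cv2.resize(p[:,:,::-1],(800,600)))
E
```

```text
hTL [655.4 144.8  50. ]
hBL [459.8 160.6  50. ]
boxTR [ 616.2 -343.1   40. ]
boxBR [ 422.2 -329.3   40. ]
railL [621.1 127.5  56. ]
railR [ 595.9 -219.9   56. ]
pTL [601.4 -64.6  56. ]
pTR [ 595.8 -188.    56. ]
c1 [582.6  88.4  64. ]
c2 [561.8 -28.7  64. ]
c3 [463.7  -7.5  64. ]
c4 [484.2 107.5  64. ]
[ 292.93568448 -608.14272168  303.93796113] 1.25validation failed for argument at $[0]...
```

View pics/v2.png

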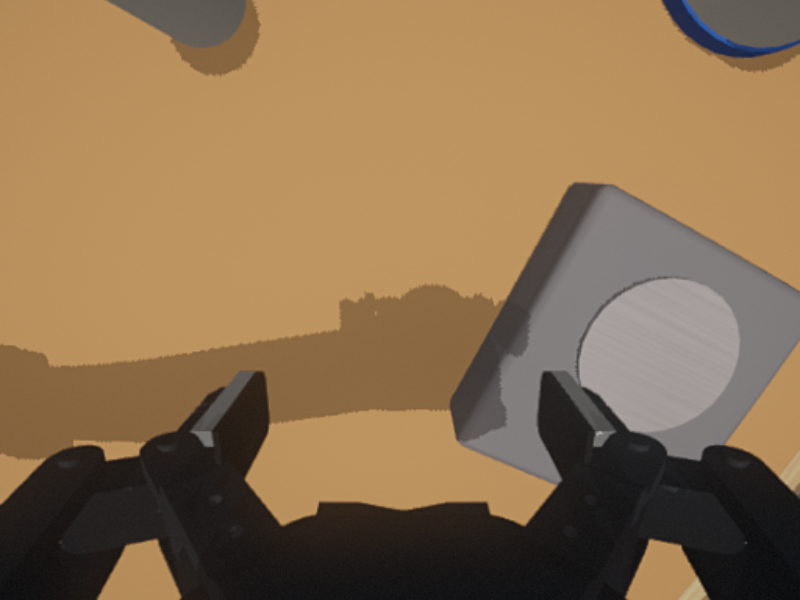

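The picture shows the start area: a hotplate or stirrer is under the gripper, and the arm has not moved. The call was rejected, apparently because every key is needed in each row.

```bash
python3 -m inch '[{"x":0,"y":0,"z":6,"ax":0,"ay":0,"az":0,"claw":1},{"x":2,"y":6,"z":10,"ax":0,"ay":0,"az":-0.1,"claw":1},{"x":4,"y":12,"z":10,"ax":0,"ay":0,"az":-0.25,"claw":1},{"x":6,"y":18,"z":10,"ax":0,"ay":0,"az":-0.4,"claw":1},{"x":8,"y":24,"z":10,"ax":0,"ay":0,"az":-0.5,"claw":1},{"x":10,"y":30,"z":10,"ax":0,"ay":0,"az":-0.6,"claw":1},{"x":12,"y":36,"z":10,"ax":0,"ay":0,"az":-0.635,"claw":1},{"x":14,"y":42,"z":10,"ax":0,"ay":0,"az":-0.635,"claw":1},{"x":16,"y":48,"z":10,"ax":0,"ay":0,"az":-0.635,"claw":1},{"x":18,"y":54,"z":10,"ax":0,"ay":0,"az":-0.635,"claw":1},{"x":18,"y":58,"z":10,"ax":0,"ay":0,"az":-0.635,"claw":1},{"x":18,"y":58,"z":10,"ax":0,"ay":0,"az":-0.635,"claw":1},{"x":18,"y":58,"z":10,"ax":0,"ay":0,"az":-0.635,"claw":1}]'
python3 - <<'E'
from h import *
mw,p,d=snap('wrist','w2'); s=r.sense();print(s['tool_pos'],s['tool_rot'],s['t'],s['wrist_force'])
np.savez('w2.npz',p=p,d=d,**{k:np.array(v) for k,v in mw.items()})
cv2.imwrite('pics/v3.png',cv2.resize(p[:,:,::-1],(800,600)))
E
```

```text
t: 2.88
tool_pos: [472.8, -28.9, 404.0]
tool_rot: [0.996, -0.093, 0.0, 0.0]
wrist_force: [0.1, -0.3, -0.2]
opening: 85.0
[472.79812488 -29.60483181 403.91077879] [ 9.95561070e-01 -9.41170475e-02 -1.09388610e-05  3.69161366e-04] 2.925 [-0.59187003 -0.34624257  0.25067195]
```

View pics/v3.png

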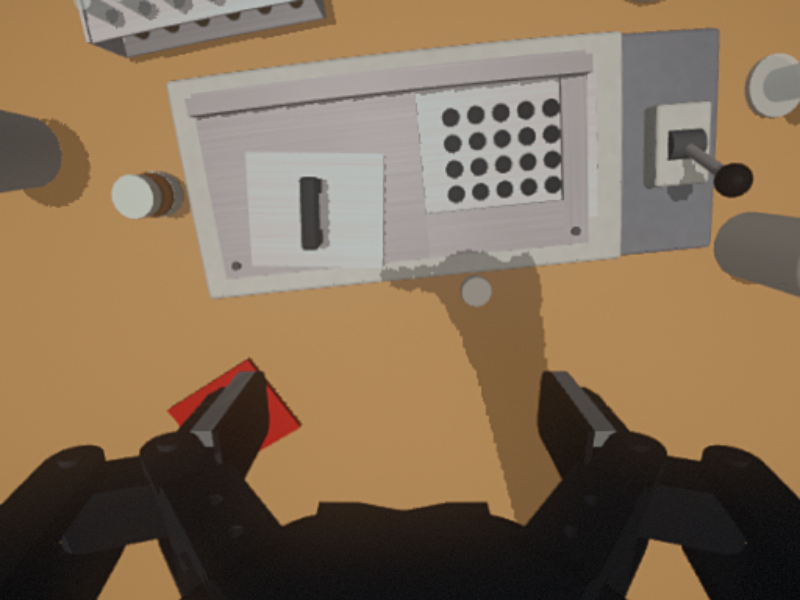

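The wrist view (800x600) shows the cover corners at about (246,153), (384,154), (383,266), (250,268), and the bar top at (310,213). The pocket corners are at about (416,95), (560,79), (563,200), (426,213), and the rail base runs from (195,117) to (592,75). The lever ball is at (733,180).

Run:
```python
from h import *
z=dict(np.load('w2.npz')); m={k:z[k] for k in ('fx','fy','cx','cy','k1','R','t')}
f=lambda u,v,h: atz(m,u/1.5625,v/1.5625,h)
th=-0.073; O=np.array([541,-54.5]); ex=np.array([np.cos(th),np.sin(th)]); ey=np.array([-ex[1],ex[0]])
for n,u,v,h in [('hTL',168,83,50),('hTR',620,32,50),('hBL',212,297,50),('hBR',622,257,50),('boxTR',719,30,40),('boxBR',709,245,40),('railL',195,117,56),('railR',592,75,56),('pTL',416,95,56),('pTR',560,79,56),('pBR',563,200,56),('pBL',426,213,56),('pTLf',416,95,50),('pBRf',563,200,50),('c1',246,153,64),('c2',384,154,64),('c3',383,266,64),('c4',250,268,64),('barT',311,178,98),('barB',311,248,98),('ball',733,180,137)]:
    P=f(u,v,h); q=P[:2]-O; print(n,P.round(1),'heater',(q@ex).round(1),(q@ey).round(1))
# line fits in the heater frame via image: magnify pocket & rail
p=z['p'][:,:,::-1]
cv2.imwrite('pics/v4.png',cv2.resize(p[40:150,100:390],(800,303),interpolation=cv2.INTER_CUBIC))
```

```text
hTL [654.2 144.6  50. ] heater 98.4 206.8
hTR [ 621.2 -246.8   50. ] heater 94.0 -186.0
hBL [460.1 161.2  50. ] heater -96.4 209.2
hBR [ 425.1 -232.9   50. ] heater -102.5 -186.4
boxTR [ 611.8 -342.2   40. ] heater 91.6 -281.7
boxBR [ 418.5 -325.2   40. ] heater -102.4 -278.9
railL [620.6 126.4  56. ] heater 66.2 186.2
railR [ 589.8 -216.4   56. ] heater 60.4 -157.9
pTL [600.2 -65.4  56. ] heater 59.8 -6.6
pTR [ 591.1 -188.6   56. ] heater 59.8 -130.1
pBR [ 489.1 -180.    56. ] heater -42.6 -129.0
pBL [500.3 -56.3  56. ] heater -40.5 -4.7
pTLf [601.1 -65.8  50. ] heater 60.7 -6.8
pBRf [ 488.4 -182.    50. ] heater -43.2 -131.0
c1 [581.2  87.6  64. ] heater 29.8 144.7
c2 [557.2 -29.3  64. ] heater 14.3 26.3
c3 [461.3  -9.1  64. ] heater -82.8 39.4
c4 [482.5 111.3  64. ] heater -70.4 161.1
barT [548.7  30.5  98. ] heater 1.5 85.3
barB [493.8  43.8  98. ] heater -54.2 94.6
ball [ 491.1 -281.5  137. ] heater -33.2 -230.1
```

View pics/v4.png

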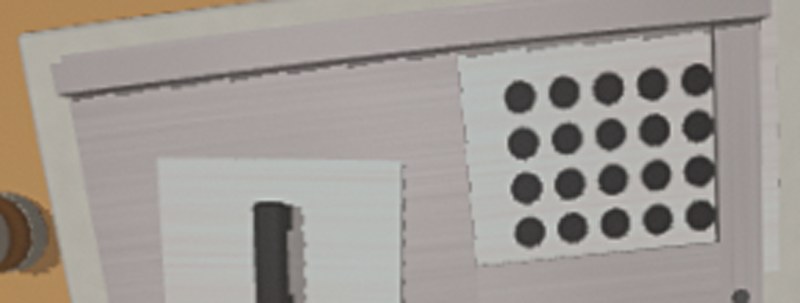

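Heater yaw comes out near −0.086 and cover yaw near −0.205, with the handle centre at about (521, 38.5) and z around 89. These agree with the given sizes. Next I go down and grip the bar.

```bash
python3 -m inch '[{"x":2.4,"y":3.3,"z":-4,"ax":0,"ay":0,"az":-0.015,"claw":1},{"x":4.9,"y":6.7,"z":-8,"ax":0,"ay":0,"az":-0.015,"claw":1},{"x":4.9,"y":6.7,"z":-14,"ax":0,"ay":0,"az":-0.015,"claw":1},{"x":4.9,"y":6.7,"z":-19,"ax":0,"ay":0,"az":-0.015,"claw":1},{"x":4.9,"y":6.7,"z":-23,"ax":0,"ay":0,"az":-0.015,"claw":1},{"x":4.9,"y":6.7,"z":-25,"ax":0,"ay":0,"az":-0.015,"claw":1},{"x":4.9,"y":6.7,"z":-25.9,"ax":0,"ay":0,"az":-0.015,"claw":1},{"x":4.9,"y":6.7,"z":-25.9,"ax":0,"ay":0,"az":-0.015,"claw":1},{"x":4.9,"y":6.7,"z":-25.9,"ax":0,"ay":0,"az":-0.015,"claw":0.6}]'
python3 - <<'E'
from h import *
mw,p,d=snap('wrist','w3'); s=r.sense();print(s['tool_pos'],s['tool_rot'],s['t'],s['wrist_force'],s['opening'])
cv2.imwrite('pics/v5.png',cv2.resize(p[:,:,::-1],(640,480)))
E
```

```text
t: 4.05
tool_pos: [522.7, 38.5, 145.9]
tool_rot: [0.995, -0.101, 0.001, -0.0]
wrist_force: [0.1, -0.5, -0.5]
opening: 69.7
[522.63841926  38.67474329 146.01219464] [ 9.94917971e-01 -1.00682371e-01  1.13374551e-03 -7.48948746e-05] 4.1 [0.01250342 0.23255084 0.49787238] 63.26450881138008
```

View pics/v5.png

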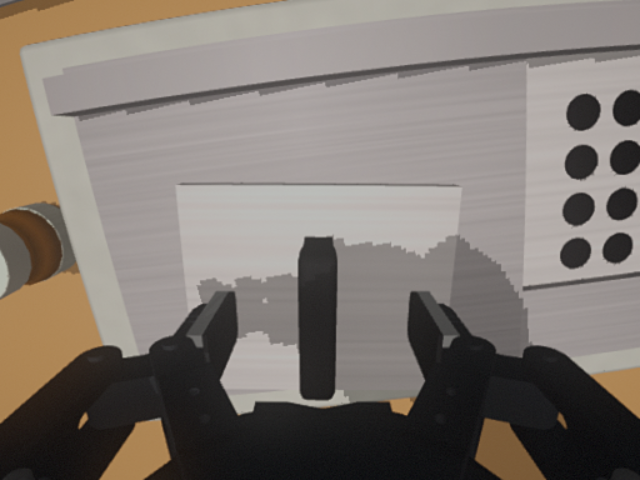

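The handle is centred between the fingers at (318,318), and the far edge of the cover is level in the view, so the tool is aligned with it. Closing.

```bash
python3 -m inch '[{"x":0,"y":0,"z":-0.15,"ax":0,"ay":0,"az":0,"claw":0.3},{"x":0,"y":0,"z":-0.15,"ax":0,"ay":0,"az":0,"claw":0.1},{"x":0,"y":0,"z":-0.15,"ax":0,"ay":0,"az":0,"claw":0},{"x":0,"y":0,"z":-0.15,"ax":0,"ay":0,"az":0,"claw":0},{"x":0,"y":0,"z":-0.15,"ax":0,"ay":0,"az":0,"claw":0},{"x":0,"y":0,"z":-0.15,"ax":0,"ay":0,"az":0,"claw":0},{"x":0,"y":0,"z":-0.15,"ax":0,"ay":0,"az":0,"claw":0}]'
```

```text
t: 4.97
tool_pos: [522.1, 39.2, 143.9]
tool_rot: [0.995, -0.1, 0.0, -0.0]
wrist_force: [-1.7, 0.2, 5.4]
opening: 13.4
```

Gripped at 13.4 mm. Now I square it up and slide it toward the rail, stopping short of it.

```bash
python3 -m inch '[{"x":0.4,"y":-0.03,"z":0,"ax":0,"ay":0,"az":0.03,"claw":0},{"x":0.9,"y":-0.08,"z":0,"ax":0,"ay":0,"az":0.06,"claw":0},{"x":1.4,"y":-0.12,"z":0,"ax":0,"ay":0,"az":0.09,"claw":0},{"x":1.9,"y":-0.16,"z":0,"ax":0,"ay":0,"az":0.115,"claw":0},{"x":2.4,"y":-0.2,"z":0,"ax":0,"ay":0,"az":0.115,"claw":0},{"x":2.9,"y":-0.25,"z":0,"ax":0,"ay":0,"az":0.115,"claw":0},{"x":3.3,"y":-0.28,"z":0,"ax":0,"ay":0,"az":0.115,"claw":0},{"x":3.3,"y":-0.28,"z":0,"ax":0,"ay":0,"az":0.115,"claw":0},{"x":3.3,"y":-0.28,"z":0,"ax":0,"ay":0,"az":0.115,"claw":0}]'
python3 - <<'E'
from h import *
mw,p,d=snap('wrist','w4'); s=r.sense();print(s['tool_pos'],s['tool_rot'],s['t'],s['wrist_force'],s['ft_torque'],s['opening'])
np.savez('w4.npz',p=p,d=d,**{k:np.array(v) for k,v in mw.items()})
cv2.imwrite('pics/v6.png',cv2.resize(p[:,:,::-1],(800,600)))
E
```

```text
t: 6.1
tool_pos: [553.0, 36.4, 143.8]
tool_rot: [0.999, -0.043, -0.002, 0.001]
wrist_force: [-8.3, 1.7, 11.8]
opening: 13.1
[553.00626036  36.38510305 143.81846673] [ 9.99081785e-01 -4.27830584e-02 -2.19056395e-03  6.30977804e-04] 6.15 [-7.85993811 -0.43848407 11.4236661 ] [ 0.10562087  1.43221431 -0.02406588] 12.707014925130371
```

View pics/v6.png

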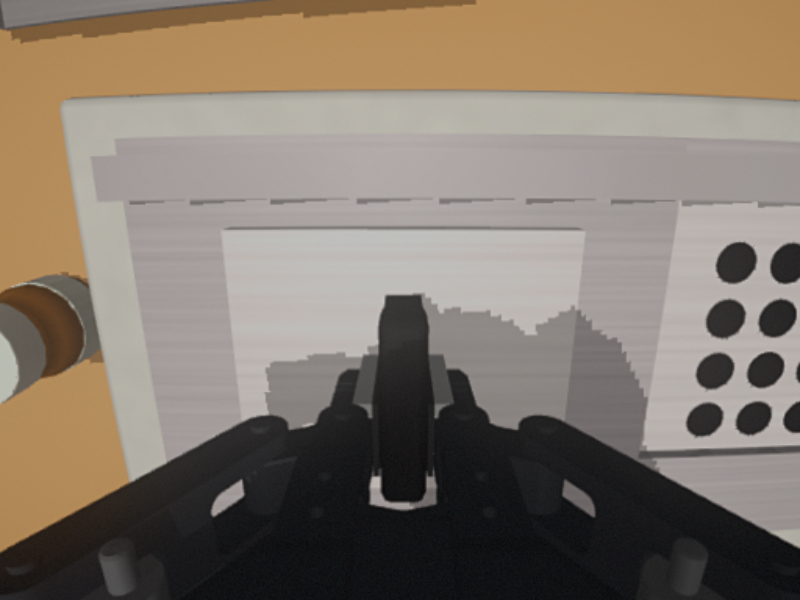

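The far edge of the cover (223,229)–(583,229) is parallel to the rail face (130,203)–(800,204). Measuring the gap and the pocket edges.

Run:
```python
from h import *
z=dict(np.load('w4.npz')); m={k:z[k] for k in ('fx','fy','cx','cy','k1','R','t')}
f=lambda u,v,h: atz(m,u/1.5625,v/1.5625,h)
th=-0.086; O=np.array([541,-54.5]); ex=np.array([np.cos(th),np.sin(th)]); ey=np.array([-ex[1],ex[0]])
T=np.array([553,36.4])
for n,u,v,h in [('railL',160,203,56),('railM',400,202,56),('railR',660,204,56),('railTopL',100,200,70),('railTopR',780,201,70),('pFL',679,205,56),('pNL',640,452,56),('pN2',800,450,56),('cL',223,229,64),('cR',583,229,64),('barT',404,296,98)]:
    P=f(u,v,h); q=P[:2]-T; print(n,P.round(1),'from tcp in heater axes',(q@ex).round(1),(q@ey).round(1))
```

```text
railL [617.4 113.9  56. ] from tcp in heater axes 57.5 82.8
railM [610.   31.8  56. ] from tcp in heater axes 57.2 0.3
railR [602.2 -57.5  56. ] from tcp in heater axes 57.0 -89.4
railTopL [620.6 125.9  70. ] from tcp in heater axes 59.7 94.9
railTopR [602.  -90.3  70. ] from tcp in heater axes 59.7 -122.0
pFL [601.3 -64.4  56. ] from tcp in heater axes 56.8 -96.3
pNL [503.4 -56.5  56. ] from tcp in heater axes -41.5 -96.8
pN2 [ 495.5 -127.4   56. ] from tcp in heater axes -43.3 -168.1
cL [607.1  90.3  64. ] from tcp in heater axes 49.3 58.4
cR [596.9 -27.4  64. ] from tcp in heater axes 49.2 -59.8
barT [588.5  32.4  98. ] from tcp in heater axes 35.7 -0.9
```

Gap to the rail is about 8 mm. I relieve the downforce a little and close in gently.

```bash
python3 -m inch '[{"x":0.2,"y":-0.02,"z":0.04,"ax":0,"ay":0,"az":0,"claw":0},{"x":0.4,"y":-0.03,"z":0.04,"ax":0,"ay":0,"az":0,"claw":0},{"x":0.6,"y":-0.05,"z":0.04,"ax":0,"ay":0,"az":0,"claw":0},{"x":0.6,"y":-0.05,"z":0.04,"ax":0,"ay":0,"az":0,"claw":0}]'; python3 -m inch '[{"x":0.1,"y":-0.01,"z":0,"ax":0,"ay":0,"az":0,"claw":0},{"x":0.2,"y":-0.02,"z":0,"ax":0,"ay":0,"az":0,"claw":0},{"x":0.2,"y":-0.02,"z":0,"ax":0,"ay":0,"az":0,"claw":0}]'
```

```text
t: 6.65
tool_pos: [559.1, 35.8, 143.8]
tool_rot: [0.999, -0.043, -0.002, 0.001]
wrist_force: [-7.5, 0.5, 8.6]
opening: 13.1
t: 7.02
tool_pos: [560.9, 35.6, 143.8]
tool_rot: [0.999, -0.043, -0.002, 0.001]
wrist_force: [-7.4, 0.5, 8.7]
opening: 12.8
```

```bash
python3 -m inch '[{"x":0.1,"y":-0.01,"z":0,"ax":0,"ay":0,"az":0,"claw":0},{"x":0.2,"y":-0.02,"z":0,"ax":0,"ay":0,"az":0,"claw":0},{"x":0.2,"y":-0.02,"z":0,"ax":0,"ay":0,"az":0,"claw":0}]'
```

```text
t: 7.4
tool_pos: [562.9, 35.4, 143.9]
tool_rot: [0.999, -0.043, -0.002, 0.001]
wrist_force: [-6.9, 0.0, 8.7]
opening: 13.1
```

```bash
python3 -m inch '[{"x":0.1,"y":-0.01,"z":0,"ax":0,"ay":0,"az":0,"claw":0},{"x":0.1,"y":-0.01,"z":0,"ax":0,"ay":0,"az":0,"claw":0}]'; python3 -m inch '[{"x":0.1,"y":-0.01,"z":0,"ax":0,"ay":0,"az":0,"claw":0},{"x":0.1,"y":-0.01,"z":0,"ax":0,"ay":0,"az":0,"claw":0}]'
```

```text
t: 7.65
tool_pos: [563.4, 35.4, 143.8]
tool_rot: [0.999, -0.043, -0.003, 0.001]
wrist_force: [-8.3, 0.9, 10.0]
opening: 12.9
t: 7.9
tool_pos: [563.6, 35.4, 143.8]
tool_rot: [0.999, -0.043, -0.004, 0.001]
wrist_force: [-11.0, 0.4, 12.1]
opening: 12.8
```

Contact with the rail at TCP x ≈ 563.5. I ease off about 1 mm and slide right along it.

```bash
python3 -m inch '[{"x":-0.1,"y":0,"z":0.03,"ax":0,"ay":0,"az":0,"claw":0},{"x":-0.14,"y":-0.5,"z":0.03,"ax":0,"ay":0,"az":0,"claw":0},{"x":-0.21,"y":-1.3,"z":0.03,"ax":0,"ay":0,"az":0,"claw":0},{"x":-0.28,"y":-2.1,"z":0.03,"ax":0,"ay":0,"az":0,"claw":0},{"x":-0.35,"y":-2.9,"z":0.03,"ax":0,"ay":0,"az":0,"claw":0},{"x":-0.42,"y":-3.7,"z":0.03,"ax":0,"ay":0,"az":0,"claw":0},{"x":-0.49,"y":-4.5,"z":0.03,"ax":0,"ay":0,"az":0,"claw":0},{"x":-0.56,"y":-5.3,"z":0.03,"ax":0,"ay":0,"az":0,"claw":0},{"x":-0.63,"y":-6.1,"z":0.03,"ax":0,"ay":0,"az":0,"claw":0},{"x":-0.69,"y":-6.9,"z":0.03,"ax":0,"ay":0,"az":0,"claw":0},{"x":-0.76,"y":-7.7,"z":0.03,"ax":0,"ay":0,"az":0,"claw":0},{"x":-0.83,"y":-8.5,"z":0.03,"ax":0,"ay":0,"az":0,"claw":0},{"x":-0.9,"y":-9.3,"z":0.03,"ax":0,"ay":0,"az":0,"claw":0},{"x":-0.9,"y":-9.3,"z":0.03,"ax":0,"ay":0,"az":0,"claw":0}]'
```

```text
t: 9.65
tool_pos: [555.9, -54.5, 143.9]
tool_rot: [0.999, -0.042, -0.002, -0.002]
wrist_force: [-7.0, 7.3, 7.2]
opening: 13.0
```

```bash
python3 -m inch '[{"x":-0.07,"y":-0.8,"z":0,"ax":0,"ay":0,"az":0,"claw":0},{"x":-0.14,"y":-1.6,"z":0,"ax":0,"ay":0,"az":0,"claw":0},{"x":-0.21,"y":-2.4,"z":0,"ax":0,"ay":0,"az":0,"claw":0},{"x":-0.28,"y":-3.2,"z":0,"ax":0,"ay":0,"az":0,"claw":0},{"x":-0.34,"y":-4,"z":0,"ax":0,"ay":0,"az":0,"claw":0},{"x":-0.41,"y":-4.8,"z":0,"ax":0,"ay":0,"az":0,"claw":0},{"x":-0.48,"y":-5.6,"z":0,"ax":0,"ay":0,"az":0,"claw":0},{"x":-0.52,"y":-6,"z":0,"ax":0,"ay":0,"az":0,"claw":0},{"x":-0.52,"y":-6,"z":0,"ax":0,"ay":0,"az":0,"claw":0}]'
python3 - <<'E'
from h import *
mw,p,d=snap('wrist','w5'); s=r.sense();print(s['tool_pos'],s['tool_rot'],s['t'],s['wrist_force'],s['ft_torque'],s['opening'])
np.savez('w5.npz',p=p,d=d,**{k:np.array(v) for k,v in mw.items()})
cv2.imwrite('pics/v7.png',cv2.resize(p[:,:,::-1],(800,600)))
E
```

```text
t: 10.78
tool_pos: [550.8, -115.9, 143.2]
tool_rot: [0.999, -0.043, -0.003, -0.001]
wrist_force: [-3.1, 4.4, 2.9]
opening: 13.2
[ 550.81089326 -115.88899415  143.20011931] [ 0.99909439 -0.04245079 -0.00253644 -0.00137989] 10.825 [-4.21889862  3.42151922  2.17134962] [1.37453924 0.75633466 0.0936351 ] 13.191732210534814
```

View pics/v7.png

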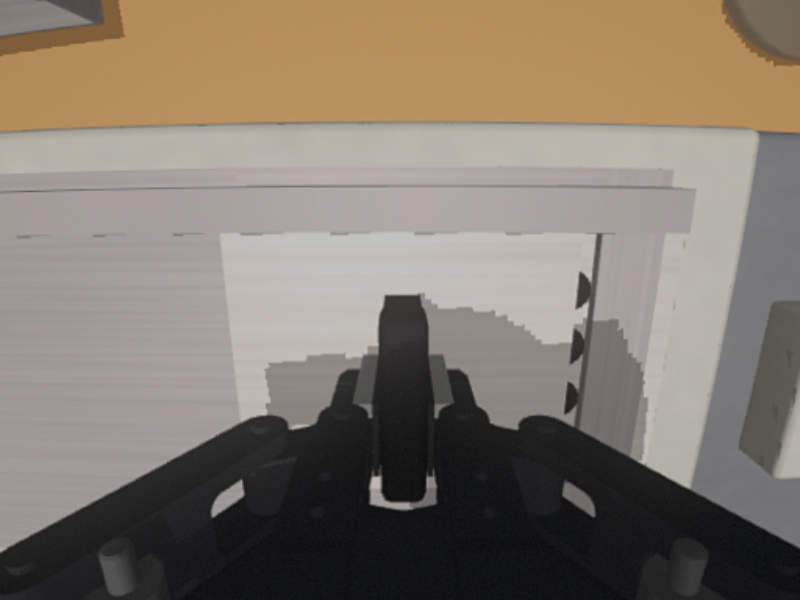

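The right edge of the cover is at (583,236) and the right wall of the pocket at (600,236), which leaves about 5.5 mm more travel to centre it. I finish the slide, ease off the rail, then release.

```bash
python3 -m inch '[{"x":-0.1,"y":-0.2,"z":0,"ax":0,"ay":0,"az":0,"claw":0},{"x":-0.17,"y":-0.4,"z":0,"ax":0,"ay":0,"az":0,"claw":0},{"x":-0.2,"y":-0.6,"z":0,"ax":0,"ay":0,"az":0,"claw":0},{"x":-0.2,"y":-0.6,"z":0,"ax":0,"ay":0,"az":0,"claw":0},{"x":-0.2,"y":-0.6,"z":0,"ax":0,"ay":0,"az":0,"claw":0}]'
```

```text
t: 11.45
tool_pos: [549.9, -124.6, 143.5]
tool_rot: [0.999, -0.043, -0.001, 0.0]
wrist_force: [-2.6, 0.8, -4.7]
opening: 13.3
```

```bash
python3 -m inch '[{"x":-0.06,"y":0.2,"z":0,"ax":0,"ay":0,"az":0,"claw":0},{"x":-0.06,"y":0.2,"z":-0.15,"ax":0,"ay":0,"az":0,"claw":0},{"x":-0.06,"y":0.2,"z":-0.15,"ax":0,"ay":0,"az":0,"claw":0}]'
```

```text
t: 11.82
tool_pos: [549.9, -122.3, 142.6]
tool_rot: [0.999, -0.043, -0.0, 0.0]
wrist_force: [-3.7, -0.7, -3.6]
opening: 13.2
```

It is descending without any upward reaction, so it is entering the pocket. Lowering further.

```bash
python3 -m inch '[{"x":0,"y":0,"z":-0.15,"ax":0,"ay":0,"az":0,"claw":0},{"x":0,"y":0,"z":-0.3,"ax":0,"ay":0,"az":0,"claw":0},{"x":0,"y":0,"z":-0.3,"ax":0,"ay":0,"az":0,"claw":0}]'
```

```text
t: 12.2
tool_pos: [550.0, -121.8, 139.5]
tool_rot: [0.999, -0.043, -0.0, -0.0]
wrist_force: [-2.1, -0.4, -2.3]
opening: 12.6
```

```bash
python3 -m inch '[{"x":0,"y":0,"z":-0.1,"ax":0,"ay":0,"az":0,"claw":0},{"x":0,"y":0,"z":-0.17,"ax":0,"ay":0,"az":0,"claw":0},{"x":0,"y":0,"z":-0.17,"ax":0,"ay":0,"az":0,"claw":0},{"x":0,"y":0,"z":-0.1,"ax":0,"ay":0,"az":0,"claw":0.2},{"x":0,"y":0,"z":-0.1,"ax":0,"ay":0,"az":0,"claw":0.5},{"x":0,"y":0,"z":-0.1,"ax":0,"ay":0,"az":0,"claw":0.7},{"x":0,"y":0,"z":-0.1,"ax":0,"ay":0,"az":0,"claw":0.7},{"x":0,"y":0,"z":3,"ax":0,"ay":0,"az":0,"claw":0.7},{"x":0,"y":0,"z":8,"ax":0,"ay":0,"az":0,"claw":0.7},{"x":-4,"y":0,"z":12,"ax":0,"ay":0,"az":0,"claw":0.4},{"x":-8,"y":0,"z":16,"ax":0,"ay":0,"az":0,"claw":0},{"x":-8,"y":0,"z":16,"ax":0,"ay":0,"az":0,"claw":0},{"x":-8,"y":0,"z":16,"ax":0,"ay":0,"az":0,"claw":0}]'
python3 - <<'E'
from h import *
mw,p,d=snap('wrist','w6'); s=r.sense();print(s['tool_pos'],s['tool_rot'],s['t'],s['wrist_force'],s['opening'])
for c in ('wrist',):
  print(r.look_for(c,'power_tip')[:2],r.look_for(c,'cover')[:2])
np.savez('w6.npz',p=p,d=d,**{k:np.array(v) for k,v in mw.items()})
cv2.imwrite('pics/v8.png',cv2.resize(p[:,:,::-1],(800,600)))
E
```

```text
t: 13.82
tool_pos: [470.3, -122.1, 299.6]
tool_rot: [0.999, -0.043, 0.0, 0.0]
wrist_force: [0.7, -0.6, 0.6]
opening: -0.3
[ 470.3284376  -122.06173864  298.93419421] [ 9.99073587e-01 -4.30330229e-02 -3.04487767e-04 -1.86600664e-04] 13.875 [-0.40464409  0.12064112 -0.08829113] -0.11882407736640688
[{'bbox': [412.8, 114.0, 464.7, 171.3], 'p': 0.93}] [{'bbox': [3.6, 249.7, 103.4, 332.0], 'p': 0.91}, {'bbox': [187.1, 50.1, 307.6, 150.3], 'p': 0.73}]
```

View pics/v8.png

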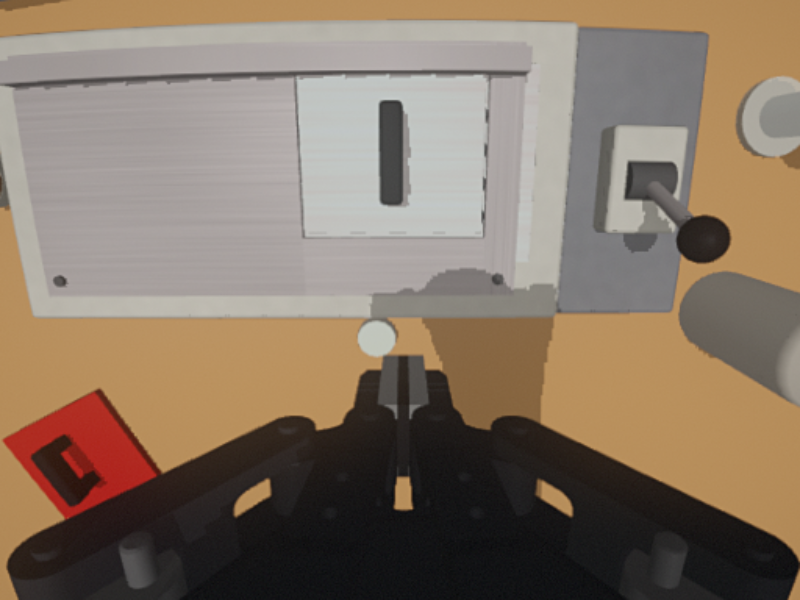

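The cover sits in the pocket, corners at about (296,75), (489,76), (484,237), (303,237). The lever ball is at (703,239), still off. I check heights by depth and locate the ball.

Run:
```python
from h import *
z=dict(np.load('w6.npz')); m={k:z[k] for k in ('fx','fy','cx','cy','k1','R','t')}; d=z['d']
def h(u,v,n=4):
    u0,v0=int(u/1.5625),int(v/1.5625); 
    return np.median([atd(m,a,b,d[b,a])[2] for a in range(u0-n,u0+n+1) for b in range(v0-n,v0+n+1) if d[b,a]>0]).round(1)
print('steel',[h(*p) for p in [(100,200),(250,150),(270,260),(400,260)]],'cover',[h(*p) for p in [(325,100),(325,215),(460,100),(460,215)]],'rail',h(400,55),'housing',h(550,150))
u,v=703/1.5625,239/1.5625
dd=d[int(v),int(u)]; print('ball front',atd(m,u,v,dd), 'centre',atd(m,u,v,dd+13))
th=-0.086
T0=np.array([470.3,-122.1]); 
for n,a,b,zz in [('hBR',556,315,50),('hTR',577,23,50),('boxTR',708,35,40),('boxBR',672,311,40)]: print(n,atz(m,a/1.5625,b/1.5625,zz).round(1))
```

```text
steel [np.float64(55.9), np.float64(56.0), np.float64(55.9), np.float64(55.6)] cover [np.float64(57.6), np.float64(58.1), np.float64(57.8), np.float64(58.0)] rail 69.8 housing 49.9
ball front [ 492.60399536 -279.26315691  141.3751365 ] centre [ 490.07433197 -287.86284671  128.36961813]
hBR [ 427.1 -232.2   50. ]
hTR [ 621.5 -247.6   50. ]
boxTR [ 612.4 -341.8   40. ]
boxBR [ 418.7 -326.1   40. ]
```

Depth gives cover top 58 ± 0.3 mm and steel 56 mm, so the cover is home and flat. Before the lever I check the clearance to the wash bottle.

Run:
```python
from h import *
m=r.camera_model('top'); print('cap',atz(m,713/2.4+130,410/2.4+90,190).round(), 'cyl top',atz(m,750/2.4+130,258/2.4+90,208).round())
m,p,d=snap('top')
v,u=np.mgrid[225:290,380:450]; P=np.array([atd(m,a,b,d[b,a]) for a,b in zip(u.ravel(),v.ravel()) if d[b,a]>0])
for lo,hi in ((60,120),(120,160),(160,185),(185,215)):
    q=P[(P[:,2]>lo)&(P[:,2]<hi)&(P[:,0]<470)&(P[:,1]<-300)]
    if len(q): print(lo,len(q),q.min(0).round(),q.max(0).round())
```

```text
cap [ 406. -387.  190.] cyl top [ 560. -423.  208.]
60 154 [ 371. -417.   61.] [ 440. -353.  120.]
120 363 [ 375. -417.  120.] [ 438. -354.  160.]
160 44 [ 389. -385.  161.] [ 419. -371.  185.]
185 141 [ 390. -403.  186.] [ 420. -371.  193.]
```

```bash
python3 -m inch '[{"x":-1,"y":-5,"z":0,"ax":0,"ay":0,"az":0,"claw":0},{"x":-2,"y":-10,"z":0,"ax":0,"ay":0,"az":0,"claw":0},{"x":-2.5,"y":-15,"z":0,"ax":0,"ay":0,"az":0,"claw":0},{"x":-2.5,"y":-16.2,"z":-3,"ax":0,"ay":0,"az":0,"claw":0},{"x":-2.5,"y":-16.2,"z":-7,"ax":0,"ay":0,"az":0,"claw":0},{"x":-2.5,"y":-16.2,"z":-10.5,"ax":0,"ay":0,"az":0,"claw":0},{"x":-2.5,"y":-16.2,"z":-10.5,"ax":0,"ay":0,"az":0,"claw":0},{"x":-1.5,"y":-16.3,"z":-10.5,"ax":0,"ay":0,"az":0,"claw":0},{"x":-0.5,"y":-16.4,"z":-10.5,"ax":0,"ay":0,"az":0,"claw":0},{"x":0.5,"y":-16.5,"z":-10.5,"ax":0,"ay":0,"az":0,"claw":0}]'; python3 -m inch '[{"x":0.8,"y":-0.1,"z":0,"ax":0,"ay":0,"az":0,"claw":0},{"x":1.6,"y":-0.1,"z":0,"ax":0,"ay":0,"az":0,"claw":0},{"x":2.4,"y":-0.2,"z":0,"ax":0,"ay":0,"az":0,"claw":0},{"x":3.2,"y":-0.3,"z":0,"ax":0,"ay":0,"az":0,"claw":0},{"x":4,"y":-0.3,"z":0,"ax":0,"ay":0,"az":0,"claw":0},{"x":4.8,"y":-0.4,"z":0,"ax":0,"ay":0,"az":0,"claw":0},{"x":5.3,"y":-0.4,"z":0,"ax":0,"ay":0,"az":0,"claw":0},{"x":5.6,"y":-0.4,"z":0,"ax":0,"ay":0,"az":0,"claw":0},{"x":5.6,"y":-0.4,"z":0,"ax":0,"ay":0,"az":0,"claw":0}]'
```

```text
t: 15.28
tool_pos: [476.2, -287.2, 195.8]
tool_rot: [0.999, -0.043, 0.0, 0.0]
wrist_force: [-2.5, -0.4, 0.2]
opening: -0.1
t: 16.4
tool_pos: [531.5, -290.9, 194.7]
tool_rot: [0.999, -0.043, 0.0, -0.0]
wrist_force: [0.6, 0.1, 0.4]
opening: -0.1
```

```bash
python3 -m inch '[{"x":0.3,"y":0,"z":0,"ax":0,"ay":0,"az":0,"claw":0},{"x":0.6,"y":-0.1,"z":0,"ax":0,"ay":0,"az":0,"claw":0},{"x":0.6,"y":-0.1,"z":0,"ax":0,"ay":0,"az":0,"claw":0}]'
python3 -m inch '[{"x":-2,"y":0,"z":0,"ax":0,"ay":0,"az":0,"claw":0},{"x":-6,"y":0,"z":2,"ax":0,"ay":0,"az":0,"claw":0},{"x":-8,"y":4,"z":7,"ax":0,"ay":0,"az":0,"claw":0},{"x":-8,"y":9,"z":12,"ax":0,"ay":0,"az":0,"claw":0},{"x":-8,"y":12,"z":14,"ax":0,"ay":0,"az":0,"claw":0},{"x":-8,"y":12,"z":14,"ax":0,"ay":0,"az":0,"claw":0},{"x":-8,"y":12,"z":14,"ax":0,"ay":0,"az":0,"claw":0}]'
python3 - <<'E'
from h import *
m,p,d=snap('wrist','w7'); print(r.sense()['tool_pos'],r.look_for('wrist','power_tip')[:2])
np.savez('w7.npz',p=p,d=d,**{k:np.array(v) for k,v in m.items()})
cv2.imwrite('pics/v9.png',cv2.resize(p[:,:,::-1],(800,600)))
E
```

```text
t: 16.77
tool_pos: [534.2, -291.4, 194.4]
tool_rot: [0.999, -0.043, -0.004, -0.001]
wrist_force: [-9.6, 2.2, 5.7]
opening: 0.1
t: 17.65
tool_pos: [457.1, -172.5, 334.6]
tool_rot: [0.999, -0.043, 0.0, 0.0]
wrist_force: [0.3, 0.6, -0.4]
opening: -0.0
[ 456.79963975 -173.02472602  333.98746263] [{'bbox': [353.2, 46.4, 393.5, 104.2], 'p': 0.87}]
```

View pics/v9.png

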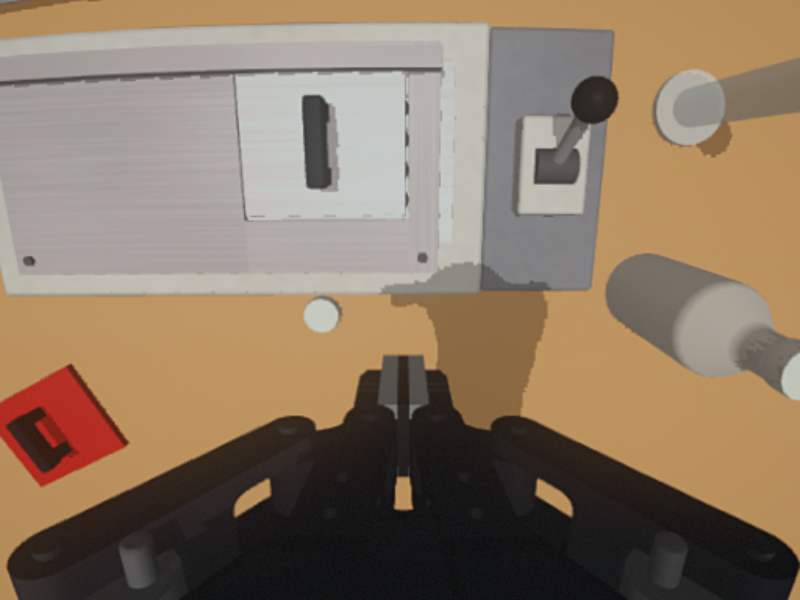

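The lever now leans away, with the ball at (595,100), and it reached a firm stop (force rose to about 10 N). Last numeric check, then I hand in.

Run:
```python
from h import *
z=dict(np.load('w7.npz')); m={k:z[k] for k in ('fx','fy','cx','cy','k1','R','t')}; d=z['d']
def h(u,v,n=3):
    u0,v0=int(u/1.5625),int(v/1.5625)
    return np.median([atd(m,a,b,d[b,a])[2] for a in range(u0-n,u0+n+1) for b in range(v0-n,v0+n+1) if d[b,a]>0]).round(1)
print('cover',[h(*p) for p in [(265,95),(270,200),(380,95),(380,200)]],'steel',h(150,150))
u,v=595/1.5625,100/1.5625; c=atd(m,u,v,d[int(v),int(u)]+13); print('ball',c.round(1),'lean',np.arcsin((c[0]-519.7)/75).round(2))
s=r.sense(); print(s['t'],s['wrist_force']);
```

```text
cover [np.float64(57.7), np.float64(58.0), np.float64(57.3), np.float64(57.7)] steel 55.9
ball [ 555.9 -293.3  124.9] lean 0.5
17.75 [-0.50796136  0.61621749  0.44505841]
```

```bash
python3 -c "
from plant import r
print(r.job_done())"
```

```text
the job is handed in; nothing more can be done
None
```

The cover is home in the pocket, the power lever is on, and I have handed the job in; no verdict is reported. I gripped the cover by its bar, squared it up, slid it to the rail until light contact (about 11 N at the wrist), then slid it right along the rail. I lowered it into the pocket and let go, then pushed the lever over with the closed fingers.

- **Cover:** its top measured 57.3–58.0 mm at four points, against 58 mm when home, with the steel at 55.9 mm. So it is flat and fully down.
- **Lever:** I could not read its angle directly. It met a firm stop, with force rising to about 10 N. The ball moved from about −0.40 to +0.50 rad from vertical, a swing of about 0.9 rad, which puts the lever at about 0.9–1.05.
- **Surroundings:** the last picture showed the screw cap, wash bottle and measuring cylinder apparently undisturbed. The robot was clear of everything at 17.8 s. I did not re-measure the positions of the things around the heater.
- **Disagreements:** the first move call was rejected because every row needs all the keys, and the arm did not move. The top and wrist cameras differed on the heater's yaw (−0.073 and −0.086 rad). I used the wrist value, which held up along the rail.

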